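# Slide the ceramic keepsake box into the organiser's lower bay

## Robot

A 6-joint arm with a two-finger parallel gripper is mounted at the origin on the work surface. World frame = base frame: x ahead of the robot, y to its left, z up, the work surface at z = 0. Lengths are in mm, angles in rad, forces in N, time in s.
With the tool pointing down it reaches from about 250 to 800 mm from the base axis. Payload 8.5 kg.
Tool frame: the origin (TCP) lies midway between the tips of the shut fingers; the grasp point (between the pads) lies 19 mm behind it; z points along the fingers, y is the line along which they close (so a half turn about z gives the same grasp; the last joint's range is limited). The gripper opens to 85 mm and grips with 20 to 120 N. Pads are 22 mm wide; open, the fingers measure 114 mm over their backs; the gripper's body (76 mm by 85 mm) begins 54 mm behind the grasp point. The pads swing forward as they close: fully open they stand 13 mm farther back than shut.
Start: joints at [1.3, 0.238, -0.013, 1.319, 0, 1.571], TCP at [140.425, 505.826, 231.276] pointing down, gripper open.
Joint ranges: [-2.66, 2.66], [-1.03, 1.9], [-1.14, 1.46], [-1.82, 2.27], [-1.45, 1.34], [-3.14, 3.14]. Speed limits (rad/s): [2.22, 2.22, 2.79, 3.14, 3.14, 3.14].

## Interface

Orientations are given as a unit quaternion [x, y, z, w].
In Python, from rig import status, grab_frame, calibration, r, spotter gives the robot as it stands.
- The arm moves only by the shell command python3 -m handwheel 'ROWS' [FORCE]. ROWS is text: rows parted by semicolons, each of 5 numbers parted by spaces: the shift along the world's x, y, z in m, then the turn about the world's z in rad, then the opening, from 0 (shut) to 1 (fully open). A call has 1 to 12 rows; each row shifts and turns the commanded pose from where the row before left it; what a row does not reach is not made up. A row lasts 1/12 s, in which the tool goes at most 41.7 mm and 7.16 degrees, less where a joint would pass 70% of its speed; a pose out of reach is approached as far as the arm can. A call is refused whole if a number of a shift passes 0.0417 or a number of a turn 0.125, either way. A call with a gripper value outside its range is refused whole. The fingers move at their own pace and stop on an object; FORCE is the grip in N (left out, the last holds). Time passes only in rows, so rows that do not move let the fingers close. It gives the time, the measured TCP pose, the force, the opening and the grip force at its end, in the units of the state.
- status.state(): the state, without advancing time (a new reading comes with each control period).
- grab_frame(name): name is "side" or "top"; returns the picture (480x640x3 uint8, red, green, blue); there is no depth.
- calibration(name): a dict with "fx", "fy", "cx", "cy" (pixels), "eye" and "attitude" of the camera in the world. Camera axes: x right, y down, z forward; pixel columns grow to the right and rows downward; lengths in mm; the calibration is good to about 2 mm. A picture is of the moment at which its call begins. calibration takes no time and is no camera call.
- r.job_done(): hands the job in; it is judged then, once.
Trained networks look in the newest picture that a camera, given by its name, has taken for a name from the list of things; names that differ only in an ending like _2 or _b are one class to them, and where a whole thing is asked for, a point or a joint stands for the part that bears it (a point fixed in the world has none). Each returns a list of dicts, best first, with "conf" (0 to 1); they miss things now and then, are a little off and sometimes report something else, mostly with a low value. They report only what shows in the picture. A call takes as long as a camera call. They do not tell look-alikes from the thing itself.
- spotter.spot_in(thing, camera): "centre" ([x, y, z] in mm, in the coordinates of the camera as it stood for that picture, good to about 4 mm: the middle of the surface that is visible of it).
The state is a dict: "clock": time; "joints": joint angles; "qd": joint speeds; "tau": joint torques, N m; "tool_pos": TCP position; "orientation": TCP orientation; "force": force on the tool from outside, world axes, zero at the start; "moment": the same for the moment, N m; "grip_width": finger opening in mm; "gripper_force": force on a finger pad.
Only numpy, scipy, OpenCV 4.12 (cv2) and the standard library are available. Lean on these libraries where they do the work, as an engineer would, in place of code of your own. Each camera call takes 0.05 s, during which the arm holds its last target. There are 200 camera calls.

## Task

Push the white ceramic keepsake box across the chest top and into the open lower bay of the grey organiser, until it rests lightly against the sprung plate at the back and stays touching it, square and centred between the bay's side walls. The plate stands at a different depth each time, so feel for it and stop once its springs give: the ceramic must not be rammed or pressed hard. Keep the box flat on the chest top, and leave the ring cone, the roll-on bottle, the shoehorn and the clothes peg where they lie.

Things in the scene. Friction and masses are not known exactly. Their poses are not given: they have to be found in the camera images.
- keepsake: closed rectangular keepsake box of white glazed ceramic with a low flat lid, 140 long (its x) x 96 wide (its y) x 55 mm high, 0.3 to 0.65 kg, too wide to grip; loose on the chest top. Origin: centre of its underside; z up. It starts in front of the organiser's mouth, askew and off to one side, its +x end (within 0.55 rad) towards the bay.
- organiser: grey plastic two-tier organiser, fixed, 240 (x) x 140 mm (y), z up. Origin: chest top, centre of the lower bay. The bay has no floor, opens at x = -120 and is 130 mm wide between 5 mm side walls, 35 mm high for x = -120..10 and 80 mm high for x = 10..120; back wall at x = 120. The upper tray (x = 10..120, z = 80..160 mm, filled) covers only the rear of the bay.
- mouth (a point): middle of the bay's open end, on the chest top: organiser x = -120 mm, y = 0
- plate_zone (a point): middle of the stretch, under the tray, where the sprung plate can stand: organiser x = 60 mm, y = 0, on the chest top. The plate (grey, upright, 112 wide, 54 mm high) faces the mouth; its face is at organiser x = 35 to 85 mm, set differently each time and not reported. It gives 20 mm towards the back at 0.35 N per mm, then meets a solid divider.
- ring_cone: white ceramic ring cone, upright, 66 mm across the foot, 88 mm high; origin at the centre of its underside. Leave alone.
- rollon: glass roll-on bottle with black cap lying on its side along its x, 100 long x 26 x 26 mm; origin on the chest top under its middle. Leave alone.
- shoehorn: flat bamboo shoehorn lying along its x, about 198 long (x = -90 to 108) x 36 wide x 5 mm; origin on its underside. Leave alone.
- clothes_peg: yellow plastic clothes peg with steel spring lying along its x, 75 x 15 x 12 mm; origin at the centre of its underside. Leave alone.
Mind the look-alikes: they are no part of the job. What is shaped like the keepsake but blue is not meant.

How it is judged (in metres and radians):
At the end, for the whole second after the job is handed in: the box lies flat and at rest on the chest top in the lower bay, touching the sprung plate (contact force over 0.2 N), centred within 10 mm between the side walls and square within 0.09 rad (5 degrees) (contact force between keepsake and organiser above 0.2 N and x of keepsake in the frame of organiser above -0.045 m and y of keepsake in the frame of organiser between -0.01 and 0.01 m and angle between the x axis of keepsake and the x axis of organiser, either way round below 0.09 rad and height (world z) of keepsake below 0.006 m and angle between keepsake's own z axis and vertical below 0.05 rad and linear speed of keepsake below 0.01 m/s).
It fails at once if the box is pressed against the organiser or its plate with more than 12 N (contact force between keepsake and organiser above 12 N).
It fails at once if the robot presses on the box with more than 30 N (contact force between any of the fingers, the arm and keepsake above 30 N).
It fails at once if the box is lifted more than 12 mm or tipped more than 0.15 rad (height (world z) of keepsake above 0.012 m or angle between keepsake's own z axis and vertical above 0.15 rad).
It fails at once if the ring cone, roll-on bottle, shoehorn or clothes peg is moved more than 20 mm or the cone is toppled (distance of any of ring_cone, rollon, shoehorn, clothes_peg from where it was at the start of the episode above 0.02 m or angle between ring_cone's own z axis and vertical above 0.5 rad).
It also fails if it takes over 67 s, if anything falls off the work surface, if the arm or the gripper's body presses on something with over 40 N, if the wrist force passes 120 N, or if a joint passes its speed limit or range.

## Working session

There is one attempt and no reset: what is moved stays moved. The work goes in short steps, Python scripts to look and compute and a shell command to move; the robot and the scene stay as the last step left them, time stands still between calls to the robot, and variables do not carry over. Pictures are saved under pics/ and viewed, at most 10 in all, crops included, and the job is handed in when it is done.

```bash
mkdir -p pics
python3 - <<'E'
from rig import status, grab_frame, calibration, spotter
import cv2
for n in("top","side"):
    cv2.imwrite(f"pics/{n}0.png",cv2.cvtColor(grab_frame(n),cv2.COLOR_RGB2BGR)); print(n,calibration(n))
for t in("keepsake","organiser"):
    print(t,spotter.spot_in(t,"top"))
print(status.state())
E
```

```text
top {'fx': 506.47931792600986, 'fy': 506.47931792600986, 'cx': 318.1939884572098, 'cy': 232.91590429912412, 'eye': array([429.06110592, -57.44347107, 974.1663075 ]), 'attitude': array([-0.69692718,  0.71507362, -0.04658756,  0.02813917])}
side {'fx': 489.1899653322817, 'fy': 489.1899653322817, 'cx': 323.11936924635427, 'cy': 236.68911160303372, 'eye': array([298.90459536, 570.67377784, 540.36466766]), 'attitude': array([-0.1472529 ,  0.8833072 , -0.43858245,  0.07569952])}
keepsake [{'centre': [180.1, 265.4, 900.1], 'conf': 0.91}, {'centre': [71.6, 70.9, 919.7], 'conf': 0.85}, {'centre': [188.7, -125.8, 942.4], 'conf': 0.63}]
organiser [{'centre': [-314.1, -19.3, 855.2], 'conf': 0.56}]
{'clock': 0.2, 'joints': array([ 1.29998970e+00,  2.38565755e-01, -1.39282338e-02,  1.31919482e+00,
        2.68151746e-05,  1.57077905e+00]), 'qd': array([-0.00067866, -0.00093273,  0.00073354,  0.00015914, -0.00135203,
       -0.00255369]), 'tau': array([ 9.10817980e-04, -5.38603413e+01,  3.46359944e+01,  1.39238997e-02,
        6.14609394e-05, -2.72448295e-05]), 'tool_pos': array([140.36688157, 505.62644523, 230.91737423]), 'orientation': array([ 1.34981373e-01,  9.90848036e-01, -4.40348023e-04, -7.35269906e-05]), 'force': array([0.06914873, 1.00107187, 0.87098039]), 'moment': array([-0.00077401,  0.04791655,  0.03679669]), 'gripper_force': 0.0, 'grip_width': 85.15577357573795}
```

View pics/top0.png

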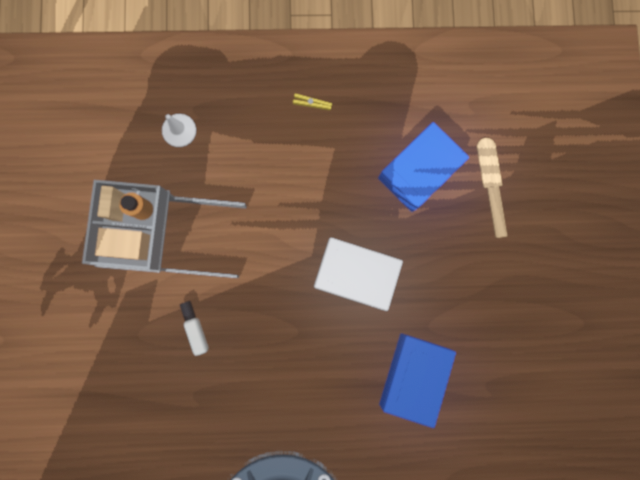

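View pics/side0.png

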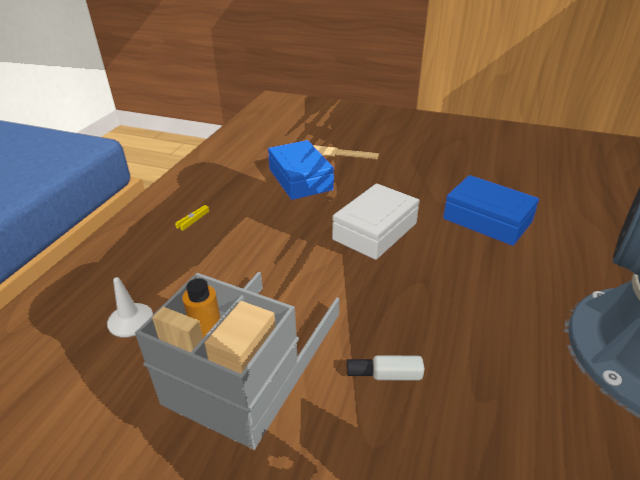

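The top view shows the white box at about (358,274). Blue look-alikes of the same shape are at (425,167) and (418,380). The white one matches "white ceramic". The organiser tray is at (127,227), with its rails ending at (245,205) and (237,276), so the mouth faces right. I'll confirm in an enlarged crop and measure.

```bash
cat > h.py <<'E'
import numpy as np, cv2
from scipy.spatial.transform import Rotation as R
from rig import status, grab_frame, calibration
def ray(c,px,z):
    px=np.atleast_2d(px).astype(float)
    d=np.c_[(px[:,0]-c['cx'])/c['fx'],(px[:,1]-c['cy'])/c['fy'],np.ones(len(px))]
    d=R.from_quat(c['attitude']).apply(d); e=c['eye']
    return (e+d*((z-e[2])/d[:,2])[:,None])[:,:2]
def white(img,save=None):
    hsv=cv2.cvtColor(img,cv2.COLOR_RGB2HSV)
    m=((hsv[...,1]<40)&(hsv[...,2]>150)).astype(np.uint8)
    m=cv2.morphologyEx(m,cv2.MORPH_OPEN,np.ones((5,5)))
    cs,_=cv2.findContours(m,cv2.RETR_EXTERNAL,cv2.CHAIN_APPROX_NONE)
    return max(cs,key=cv2.contourArea)
def box():
    c=calibration('top'); k=white(grab_frame('top'))
    w=ray(c,k[:,0,:],55).astype(np.float32)
    (cx,cy),(a,b),an=cv2.minAreaRect(w)
    if a<b: a,b,an=b,a,an+90
    th=np.deg2rad(an); th=(th+np.pi/2-np.pi/2)%np.pi
    return np.array([cx,cy]),th,(a,b)
def tool():
    s=status.state(); y=R.from_quat(s['orientation']).apply([0,1,0])
    return s['tool_pos'],np.arctan2(y[1],y[0])%np.pi,s
E
python3 - <<'E'
from h import *
im=grab_frame('top'); p,th,sz=box(); print("box",p,th,sz); print("tool",tool()[:2])
c=calibration('top')
cr=cv2.cvtColor(im,cv2.COLOR_RGB2BGR)[170:320,75:415]
cv2.imwrite('pics/crop.png',cv2.resize(cr,None,fx=2.35,fy=2.35,interpolation=cv2.INTER_CUBIC))
big=cv2.cvtColor(im,cv2.COLOR_RGB2BGR)[175:290,75:255]
cv2.imwrite('pics/org.png',cv2.resize(big,None,fx=4.4,fy=4.4,interpolation=cv2.INTER_CUBIC))
E
```

```text
box [ 450.39239502 -153.40126038] 1.2319367749576502 (141.0386505126953, 97.02594757080078)
tool (array([140.38225501, 505.73222904, 231.06910828]), np.float64(1.3000329646102209))
```

View pics/crop.png

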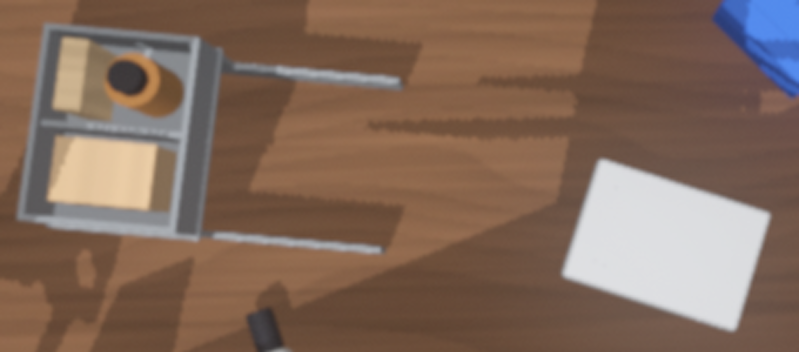

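View pics/org.png

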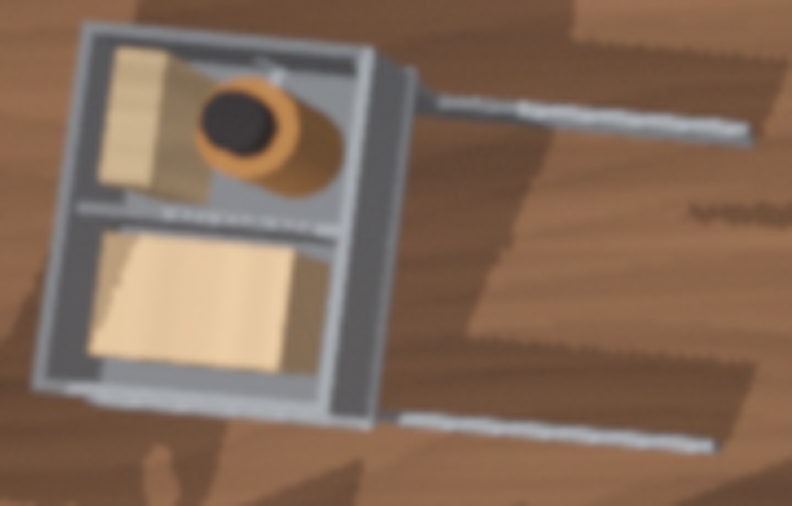

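The crop confirms it: a plain white lidded box at (358,274), and the mouth rail ends at about (245,204) and (238,276). Next I'll fit the organiser pose.

Run:
```python
from h import *
from scipy.optimize import least_squares
c=calibration('top')
f=lambda L:np.array(L)/4.4+np.array([75,175])-0.4
px=f([(751,129),(716,446),(520,110),(402,418),(84,22),(371,47),(33,388)])
# organiser-frame xyz
q=np.array([(-120,-67.5,35),(-120,67.5,35),(0,-67.5,35),(0,67.5,35),(120,-70,160),(10,-70,160),(120,70,160)],float)
w=np.array([ray(c,p,z)[0] for p,z in zip(px,q[:,2])])
print(w.round(1))
def res(v):
    d=v[2];ux=np.array([np.cos(d),np.sin(d)]);uy=np.array([-ux[1],ux[0]])
    P=v[:2]+q[:,:1]*ux+q[:,1:2]*uy; e=P-w; E=np.c_[e@ux,e@uy]
    E[2:4,0]=0
    return E.ravel()
s=least_squares(res,[450,200,1.5]); print(s.x,s.fun.reshape(-1,2).round(1))
v=s.x;p,th,_=box(); d=p-v[:2];ux=np.array([np.cos(v[2]),np.sin(v[2])])
print("box in org",d@ux,d@[-ux[1],ux[0]],th-v[2])
```

```text
[[586.3  51.5]
 [452.4  67.7]
 [596.7 149.1]
 [467.5 198.2]
 [610.7 280.9]
 [599.1 176.1]
 [476.7 296.5]]
[531.2441301  174.06145771   1.46135654] [[-4.2  0.6]
 [-5.7  0.7]
 [ 0.   0.3]
 [ 0.   1.5]
 [ 5.1 -2.6]
 [ 0.5 -2.8]
 [ 4.3  2.4]]
box in org -334.33439756710453 44.60207852167213 -0.2294197610138582
```

```bash
python3 -m handwheel '0.0101 -0.0295 0 0.0073 1;0.0101 -0.0295 0 0.0073 1;0.0101 -0.0295 0 0.0073 1;0.0101 -0.0295 0 0.0073 1;0.0101 -0.0295 0 0.0073 1;0.0101 -0.0295 0 0.0073 1;0.0101 -0.0295 0 0.0073 1;0.0101 -0.0295 0 0.0073 1;0.0101 -0.0295 0 0.0073 1;0.0101 -0.0295 0 0.0073 1;0.0101 -0.0295 0 0.0073 1'; python3 -m handwheel '0.0101 -0.0295 0 0.0073 1;0.0101 -0.0295 0 0.0073 1;0.0101 -0.0295 0 0.0073 1;0.0101 -0.0295 0 0.0073 1;0.0101 -0.0295 0 0.0073 1;0.0101 -0.0295 0 0.0073 1;0.0101 -0.0295 0 0.0073 1;0.0101 -0.0295 0 0.0073 1;0.0101 -0.0295 0 0.0073 1;0.0101 -0.0295 0 0.0073 1;0.0101 -0.0295 0 0.0073 1;0 0 0 0 1'; python3 -c "
from h import *;t=tool();print(t[0],t[1],t[2]['clock'])"
```

```text
clock: 1.27
tool_pos: [251.5, 180.0, 231.4]
orientation: [0.095, 0.996, 0.0, 0.0]
force: [1.8, 0.0, 0.1]
grip_width: 85.4
gripper_force: 0.0
clock: 2.27
tool_pos: [364.4, -147.3, 231.2]
orientation: [0.057, 0.998, -0.001, 0.001]
force: [-1.0, 0.5, -0.3]
grip_width: 85.3
gripper_force: 0.0
[ 364.37775825 -147.30107987  231.16479933] 1.4576996072292017 2.2667
```

```bash
python3 -m handwheel '-0.0005 0.001 -0.028 0.001 1;-0.0005 0.001 -0.028 0.001 1;-0.0005 0.001 -0.028 0.001 1;-0.0005 0.001 -0.028 0.001 1;0 0 -0.028 0 1;0 0 -0.028 0 1;0 0 -0.028 0 1;0 0 -0.028 0 1;0 0 -0.002 0 1;0 0 0 0 1'
python3 - <<'E'
from h import *
t=tool();print(t[0],t[1],t[2]['clock'])
im=cv2.cvtColor(grab_frame('top'),cv2.COLOR_RGB2BGR)
side=cv2.cvtColor(grab_frame('side'),cv2.COLOR_RGB2BGR)
o=np.hstack([im[150:450,200:500],side[100:400,250:550]])
cv2.imwrite('pics/d1.png',cv2.resize(o,None,fx=1.33,fy=1.33))
E
```

```text
clock: 3.1
tool_pos: [359.4, -138.5, 4.7]
orientation: [0.053, 0.999, 0.001, -0.002]
force: [-0.2, 0.2, 0.8]
grip_width: 85.7
gripper_force: 0.0
[ 359.36069517 -138.46713872    4.66994267] 1.464737471649605 3.1
```

View pics/d1.png

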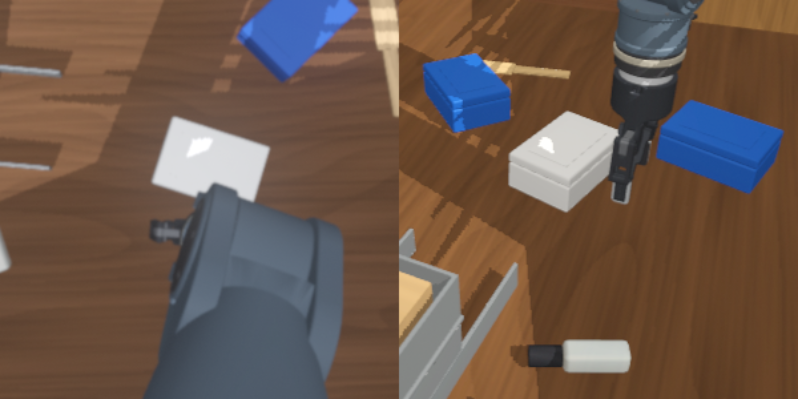

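```bash
python3 -m handwheel '0.006 -0.0007 0 0 1;0.006 -0.0007 0 0 1;0.006 -0.0007 0 0 1;0.004 -0.0004 0 -0.001 1;0.004 -0.0004 0 -0.001 1;0.004 -0.0004 0 -0.001 1;0.004 -0.0004 0 0 1;0.004 -0.0005 0 0 1;0.004 -0.0005 0 0 1;0.004 -0.0004 0 0 1;0.004 -0.0004 0 0 1;0.004 -0.0005 0 0 1'; python3 -m handwheel '0.004 -0.0004 0 0 1;0.004 -0.0004 0 0 1;0.004 -0.0005 0 0 1;0.004 -0.0004 0 0 1;0.004 -0.0004 0 0 1;0.003 -0.0004 0 0 1;0 0 0 0 1'
python3 - <<'E'
from h import *
O=np.array([531.24,174.06]);a=1.4614;ux=np.array([np.cos(a),np.sin(a)]);uy=np.array([-ux[1],ux[0]])
t=tool();d=t[0][:2]-O;print(t[0],t[1],"tool org",d@ux,d@uy,t[2]['clock'])
k=white(grab_frame('top'));w=ray(calibration('top'),k[:,0,:],55)-O
print("org x range",(w@ux).min(),(w@ux).max(),"y",(w@uy).min(),(w@uy).max(),box())
E
```

```text
clock: 4.2
tool_pos: [415.1, -145.2, 5.2]
orientation: [0.055, 0.999, 0.0, 0.0]
force: [-1.7, -0.9, -0.6]
grip_width: 85.6
gripper_force: 1.0
clock: 4.78
tool_pos: [438.9, -147.9, 5.3]
orientation: [0.054, 0.999, -0.0, 0.001]
force: [-0.1, 0.2, -0.4]
grip_width: 85.1
gripper_force: 0.0
[ 438.86686399 -147.88205096    5.33985412] 1.4618258591509148 tool org -330.10267950821907 56.671874961775075 4.7833
org x range -323.6803820587209 -253.98540232099674 y -51.04743368866811 42.8623039061623 (array([ 503.74526978, -113.4307785 ]), np.float64(3.0285250868752254), (94.08297729492188, 69.52215576171875))
```

```bash
python3 -m handwheel '-0.01 0.0011 0 0 1;-0.01 0.0011 0.02 0 1;-0.01 0.0011 0.036 0 1;-0.02 0 0.036 0 1;-0.03 0 0.03 0 1;-0.03 0 0 0 1;-0.03 0 0 0 1;0 0 0 0 1'
python3 - <<'E'
from h import *
O=np.array([531.24,174.06]);a=1.4614;ux=np.array([np.cos(a),np.sin(a)]);uy=np.array([-ux[1],ux[0]])
t=tool();print(t[0],t[1],t[2]['clock'],t[2]['joints'])
p,th,s=box();d=p-O;print("box org",d@ux,d@uy,th-a,s)
g=O-ux*425;print(g)
E
```

```text
clock: 5.55
tool_pos: [292.5, -143.0, 126.7]
orientation: [0.055, 0.998, 0.0, -0.001]
force: [-0.4, 0.5, -0.9]
grip_width: 85.6
gripper_force: 0.0
[ 292.5282345  -143.04537928  126.65147301] 1.4606956772166724 5.55 [-4.54214633e-01 -3.36748658e-02 -6.09939502e-01  9.96631427e-01
 -6.28075298e-04 -3.44113452e-01]
box org -324.3965306562558 -2.732781788489838 0.0019056857190637988 (140.9269561767578, 97.32462310791016)
[ 484.83924111 -248.3994295 ]
```

```bash
python3 -m handwheel '0.0139 -0.0075 0 -0.1122 1;0.0139 -0.0075 0 -0.1122 1;0.0139 -0.0075 0 -0.1122 1;0.0139 -0.0075 0 -0.1122 1;0.0139 -0.0075 0 -0.1122 1;0.0139 -0.0075 0 -0.1122 1;0.0139 -0.0075 0 -0.1122 1;0.0139 -0.0075 0 -0.1122 1;0.0139 -0.0075 0 -0.1122 1;0.0139 -0.0075 0 -0.1122 1;0.0139 -0.0075 0 -0.1122 1;0.0139 -0.0075 0 -0.1122 1'; python3 -m handwheel '0.0139 -0.0075 0 -0.1122 1;0.0139 -0.0075 0 -0.1122 1;0 0 0 0 1;0 0 0 0 1'
cat >> h.py <<'E'
O=np.array([531.24,174.06]);a=1.4614;ux=np.array([np.cos(a),np.sin(a)]);uy=np.array([-ux[1],ux[0]])
def rep():
    p,th,s=tool(); d=p[:2]-O
    print("tool org",(d@ux).round(1),(d@uy).round(1),p.round(1),"yaw err",round(th-(a+np.pi/2)%np.pi,4),"t",s['clock'],"F org",(s['force'][:2]@ux).round(2),(s['force'][:2]@uy).round(2))
E
python3 -c "
from h import *;rep()"
```

```text
clock: 6.6
tool_pos: [466.1, -234.7, 126.3]
orientation: [0.667, 0.745, 0.0, 0.0]
force: [-0.6, -0.1, 0.2]
grip_width: 85.6
gripper_force: 0.0
clock: 6.93
tool_pos: [493.1, -249.4, 126.0]
orientation: [0.744, 0.668, -0.0, -0.0]
force: [0.1, 0.2, -0.2]
grip_width: 85.5
gripper_force: 0.0
tool org -425.1 -8.3 [ 493.1 -249.4  126. ] yaw err 0.0028 t 6.9333 F org 0.24 -0.04
```

```bash
python3 -m handwheel '-0.0055 0.0006 -0.02 -0.002 1;0 0 -0.025 0 1;0 0 -0.025 0 1;0 0 -0.025 0 1;0 0 -0.02 0 1;0 0 -0.006 0 1;0 0 0 0 1;0 0 0 0 1'
python3 - <<'E'
from h import *
rep()
im=cv2.cvtColor(grab_frame('top'),cv2.COLOR_RGB2BGR)
side=cv2.cvtColor(grab_frame('side'),cv2.COLOR_RGB2BGR)
o=np.hstack([im[100:400,200:500],side[60:360,250:550]])
cv2.imwrite('pics/d2.png',cv2.resize(o,None,fx=1.33,fy=1.33))
p,th,s=box();d=p-O;print("box org",d@ux,d@uy,th-a,s)
E
```

```text
clock: 7.6
tool_pos: [487.1, -248.6, 6.4]
orientation: [0.745, 0.667, -0.0, -0.0]
force: [-0.2, 0.4, 0.0]
grip_width: 85.5
gripper_force: 0.0
tool org -425.0 -2.3 [ 487.1 -248.6    6.4] yaw err -0.0004 t 7.6 F org 0.35 0.22
box org -324.7590642683666 -2.7952580199577284 0.00022363317456997045 (141.54620361328125, 97.28855895996094)
```

View pics/d2.png

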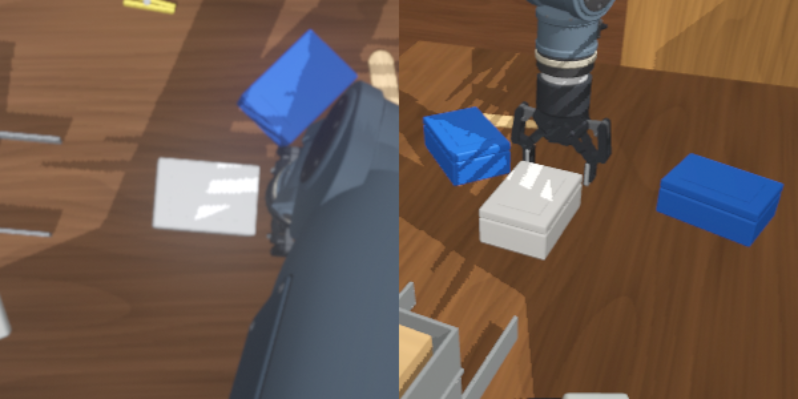

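```bash
python3 -m handwheel '0.0005 0.005 0 0 1;0.0005 0.005 0 0 1;0.0005 0.005 0 0 1;0.0005 0.004 0 0 1;0.0005 0.004 0 0 1;0.0005 0.005 0 0 1;0.0005 0.005 0 0 1;0.0005 0.005 0 0 1;0.0005 0.005 0 0 1;0.0005 0.005 0 0 1;0.0005 0.005 0 0 1;0.0005 0.005 0 0 1'; python3 -m handwheel '0.0005 0.005 0 0 1;0.0005 0.005 0 0 1;0.0005 0.005 0 0 1;0.0005 0.005 0 0 1;0.0005 0.005 0 0 1;0.0005 0.005 0 0 1;0.0005 0.005 0 0 1;0.0005 0.005 0 0 1;0.0005 0.005 0 0 1;0.0005 0.005 0 0 1;0.0005 0.005 0 0 1;0.0005 0.005 0 0 1';python3 - <<'E'
from h import *
rep()
k=white(grab_frame('top'));w=ray(calibration('top'),k[:,0,:],55)-O
X=w@ux;Y=w@uy
print("x",X.min(),X.max(),"y",Y.min(),Y.max());p,th,s=box();d=p-O;print("box org",d@ux,d@uy,th-a,s)
E
```

```text
clock: 8.75
tool_pos: [493.5, -190.5, 5.9]
orientation: [0.745, 0.667, -0.0, 0.0]
force: [0.0, -5.6, 3.1]
grip_width: 85.5
gripper_force: 2.5
clock: 9.75
tool_pos: [499.4, -130.5, 5.9]
orientation: [0.745, 0.667, -0.0, 0.0]
force: [-0.3, -5.0, 2.7]
grip_width: 85.8
gripper_force: 2.7
tool org -306.2 -1.6 [ 499.4 -130.5    5.9] yaw err -0.0019 t 9.75 F org -5.03 -0.25
x -260.3280702607002 -156.8806504735334 y -50.79748469306354 47.08385538210595
box org -207.25659398983845 -1.8698553248163563 0.003869767022997239 (102.6847915649414, 97.83885955810547)
```

```bash
python3 -m handwheel '0.0004 0.005 0 0.0002 1;0.0004 0.005 0 0.0002 1;0.0005 0.005 0 0.0002 1;0.0005 0.005 0 0.0002 1;0.0005 0.005 0 0.0002 1;0.0005 0.005 0 0.0002 1;0.0005 0.005 0 0.0002 1;0.0005 0.005 0 0.0002 1;0.0005 0.005 0 0.0002 1;0.0005 0.005 0 0 1;0.0005 0.005 0 0 1;0.0005 0.005 0 0 1'
python3 - <<'E'
from h import *
rep()
k=white(grab_frame('top'));w=ray(calibration('top'),k[:,0,:],55)-O
X=w@ux;Y=w@uy
print("x",X.min(),X.max(),"y",Y.min(),Y.max());p,th,s=box();d=p-O;print("box org",d@ux,d@uy,th-a,s)
im=cv2.cvtColor(grab_frame('top'),cv2.COLOR_RGB2BGR)
cv2.imwrite('pics/d3.png',cv2.resize(im[170:300,80:330],None,fx=3.2,fy=3.2,interpolation=cv2.INTER_CUBIC))
E
```

```text
clock: 10.85
tool_pos: [504.9, -70.2, 5.6]
orientation: [0.745, 0.667, -0.0, -0.0]
force: [-0.3, -2.2, -1.2]
grip_width: 85.9
gripper_force: 1.3
tool org -245.7 -0.5 [504.9 -70.2   5.6] yaw err 0.0001 t 10.85 F org -2.17 0.06
x -153.29010619805115 -96.44239578141347 y -49.81641331782156 49.33425849453566
box org -123.21477931695154 -0.3360879170727351 1.5634491256225893 (99.1712646484375, 55.93804931640625)
```

View pics/d3.png

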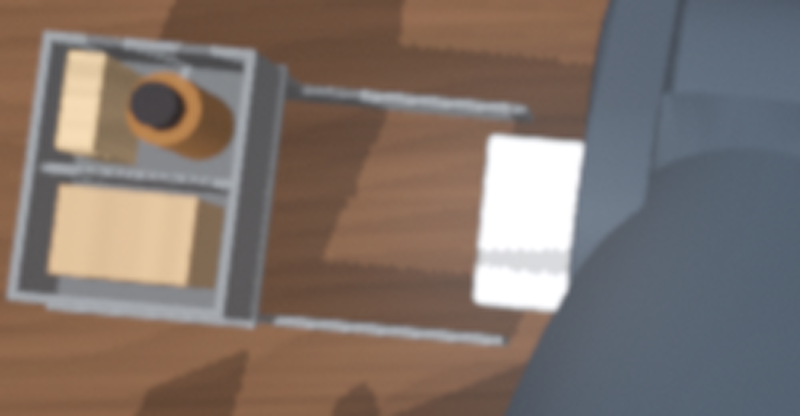

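```bash
python3 -m handwheel '0.0005 0.005 0 0 1;0.0006 0.005 0 0 1;0.0005 0.005 0 0 1;0.0006 0.005 0 0 1;0.0005 0.005 0 0 1;0.0006 0.005 0 0 1;0.0005 0.005 0 0 1;0.0006 0.005 0 0 1;0.0005 0.005 0 0 1;0.0006 0.005 0 0 1;0.0005 0.005 0 0 1;0.0006 0.005 0 0 1'
python3 - <<'E'
from h import *
rep()
E
```

```text
clock: 12.0
tool_pos: [511.7, -10.3, 5.7]
orientation: [0.745, 0.667, -0.0, -0.0]
force: [-1.0, -4.1, 0.3]
grip_width: 85.3
gripper_force: 1.7
tool org -185.4 -0.7 [511.7 -10.3   5.7] yaw err -0.0 t 12.0 F org -4.14 0.55
```

```bash
python3 -m handwheel '0.0005 0.005 0 0 1;0.0006 0.005 0 0 1;0.0005 0.005 0 0 1;0.0006 0.005 0 0 1;0.0005 0.005 0 0 1;0.0006 0.005 0 0 1;0.0005 0.005 0 0 1;0.0006 0.005 0 0 1;0.0005 0.005 0 0 1'
python3 - <<'E'
from h import *
rep()
k=white(grab_frame('top'));w=ray(calibration('top'),k[:,0,:],55)-O
X=w@ux;Y=w@uy
print("x",X.min(),X.max(),"y",Y.min(),Y.max())
E
```

```text
clock: 12.75
tool_pos: [516.6, 34.7, 5.7]
orientation: [0.745, 0.667, -0.0, -0.0]
force: [-0.6, -3.3, 1.5]
grip_width: 85.3
gripper_force: 1.9
tool org -140.1 -0.7 [516.6  34.7   5.7] yaw err -0.0001 t 12.75 F org -3.35 0.19
x -13.157403385751984 49.25335526756237 y -223.44503591477906 -161.69441883590005
```

```bash
H="python3 -m handwheel"; g(){ grep -E 'tool_pos|^force'|tr '\n' ' ';echo; }
python3 -m handwheel '0.0002 0.002 0 0 1;0.0002 0.002 0 0 1;0.0002 0.002 0 0 1;0.0003 0.002 0 0 1'|g
python3 -m handwheel '0.0002 0.002 0 0 1;0.0002 0.002 0 0 1'|g
python3 -m handwheel '0.0002 0.002 0 0 1;0.0003 0.002 0 0 1'|g
python3 -m handwheel '0.0002 0.002 0 0 1;0.0002 0.002 0 0 1'|g
python3 -m handwheel '0.0002 0.002 0 0 1;0.0003 0.002 0 0 1'|g
python3 -m handwheel '0.0002 0.002 0 0 1;0.0002 0.002 0 0 1'|g
python3 -m handwheel '0.0002 0.002 0 0 1;0.0003 0.002 0 0 1'|g
python3 -c "
from h import *;rep()"
```

```text
tool_pos: [517.4, 42.2, 5.7] force: [-0.5, -3.7, 1.6] 
tool_pos: [517.9, 46.3, 5.7] force: [-1.0, -4.5, -0.3] 
tool_pos: [518.4, 50.4, 5.7] force: [-0.1, -4.5, 0.8] 
tool_pos: [518.8, 54.4, 5.7] force: [-0.5, -3.2, 1.8] 
tool_pos: [519.3, 58.4, 5.7] force: [-0.4, -3.6, 1.5] 
tool_pos: [519.7, 62.4, 5.7] force: [0.2, -2.6, 2.1] 
tool_pos: [520.1, 66.4, 5.8] force: [-0.4, -4.1, 1.2] 
tool org -108.2 -0.7 [520.1  66.4   5.8] yaw err 0.0 t 14.1333 F org -4.13 -0.03
```

```bash
g(){ grep -E 'tool_pos|^force'|tr '\n' ' ';echo; }
python3 -m handwheel '0.0002 0.002 0 0 1;0.0003 0.002 0 0 1'|g
python3 -m handwheel '0.0002 0.002 0 0 1;0.0002 0.002 0 0 1'|g
python3 -m handwheel '0.0002 0.002 0 0 1;0.0003 0.002 0 0 1'|g
python3 -m handwheel '0.0002 0.002 0 0 1;0.0002 0.002 0 0 1'|g
python3 -c "
from h import *;rep()"
```

```text
tool_pos: [520.7, 70.4, 5.8] force: [-0.9, -2.8, 1.5] 
tool_pos: [521.1, 74.4, 5.7] force: [-1.0, -3.9, 0.7] 
tool_pos: [521.5, 78.4, 5.7] force: [-0.4, -4.2, 2.2] 
tool_pos: [522.0, 82.4, 5.7] force: [-0.7, -4.4, 1.5] 
tool org -92.1 -0.8 [522.   82.4   5.7] yaw err 0.0 t 14.8 F org -4.44 0.19
```

```bash
g(){ grep -E 'tool_pos|^force'|tr '\n' ' ';echo; }
python3 -m handwheel '0.0002 0.002 0 0 1'|g
python3 -m handwheel '0.0002 0.002 0 0 1'|g
python3 -m handwheel '0.0002 0.002 0 0 1'|g
python3 -m handwheel '0.0003 0.002 0 0 1'|g
```

```text
tool_pos: [522.2, 84.4, 5.7] force: [-1.0, -3.7, 2.1] 
tool_pos: [522.4, 86.3, 5.7] force: [-0.2, -4.9, 2.3] 
tool_pos: [522.6, 88.2, 5.7] force: [0.4, -6.4, 1.8] 
tool_pos: [522.8, 90.1, 5.7] force: [-1.1, -6.7, 3.4]
```

```bash
g(){ grep -E 'tool_pos|^force'|tr '\n' ' ';echo; }
python3 -m handwheel '0.0002 0.002 0 0 1'|g
python3 -m handwheel '0 0 0 0 1'|g
python3 -m handwheel '0 0 0 0 1'|g
python3 -m handwheel '0 0 0 0 1'|g
python3 -m handwheel '0 0 0 0 1'|g
python3 - <<'E'
from h import *
rep()
im=cv2.cvtColor(grab_frame('top'),cv2.COLOR_RGB2BGR)
sd=cv2.cvtColor(grab_frame('side'),cv2.COLOR_RGB2BGR)
f=lambda i:cv2.resize(i,(400,300),interpolation=cv2.INTER_CUBIC)
cv2.imwrite('pics/d4.png',np.hstack([f(im[150:300,80:280]),f(sd[220:445,130:430])]))
E
```

```text
tool_pos: [523.0, 91.9, 5.8] force: [-0.9, -7.8, 1.9] 
tool_pos: [523.0, 92.2, 5.7] force: [-0.2, -4.2, 1.8] 
tool_pos: [523.0, 92.2, 5.7] force: [-0.8, -3.8, 1.7] 
tool_pos: [523.0, 92.3, 5.7] force: [-0.4, -4.7, 1.4] 
tool_pos: [523.0, 92.2, 5.7] force: [-0.3, -4.9, 2.2] 
tool org -82.2 -0.8 [523.   92.2   5.7] yaw err -0.0002 t 15.55 F org -4.92 -0.19
```

View pics/d4.png

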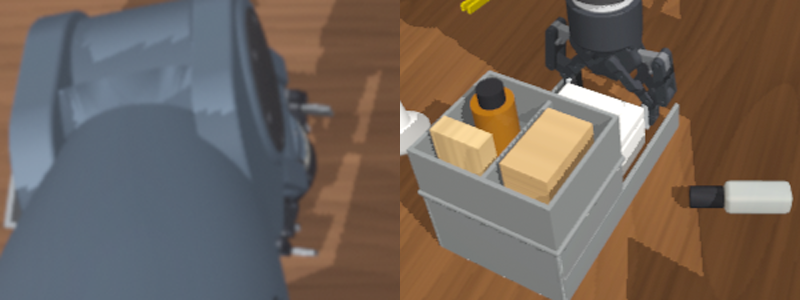

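The force rose from about 3.8 N to 7.8 N over the last 8 mm, so the springs are giving. I'll back off straight and check how the box sits.

```bash
python3 -m handwheel '-0.0002 -0.002 0 0 1;-0.0004 -0.004 0 0 1;-0.0006 -0.006 0 0 1;-0.001 -0.01 0 0 1;-0.001 -0.01 0 0 1;-0.001 -0.01 0 0 1;0 0 0.03 0 1;0 0 0.03 0 1;0 0 0.03 0 1;0 0 0.03 0 1;0 0 0.03 0 1'; python3 -m handwheel '-0.015 -0.035 0 0 1;-0.015 -0.035 0 0 1;-0.015 -0.035 0 0 1;-0.015 -0.035 0 0 1;-0.015 -0.035 0 0 1;-0.015 -0.035 0 0 1;0 0 0 0 1'
python3 - <<'E'
from h import *
rep()
g=grab_frame('top')
m=g.copy(); m[:, :150]=0; m[:170]=0; m[300:]=0; m[:,300:]=0
k=white(m);w=ray(calibration('top'),k[:,0,:],55)-O
X=w@ux;Y=w@uy;(c,s,an)=cv2.minAreaRect(np.c_[X,Y].astype(np.float32))
print("x",X.min(),X.max(),"y",Y.min(),Y.max(),c,s,an)
im=cv2.cvtColor(g,cv2.COLOR_RGB2BGR)
sd=cv2.cvtColor(grab_frame('side'),cv2.COLOR_RGB2BGR)
f=lambda i:cv2.resize(i,(400,300),interpolation=cv2.INTER_CUBIC)
cv2.imwrite('pics/d5.png',np.hstack([f(im[150:300,80:280]),f(sd[220:445,130:430])]))
E
```

```text
clock: 16.57
tool_pos: [518.5, 49.2, 157.2]
orientation: [0.745, 0.667, -0.0, -0.0]
force: [1.1, 0.1, 1.3]
grip_width: 85.6
gripper_force: 0.0
clock: 17.15
tool_pos: [425.9, -165.1, 155.9]
orientation: [0.747, 0.665, -0.001, 0.0]
force: [-0.5, 0.2, 0.7]
grip_width: 85.1
gripper_force: 0.0
tool org -348.6 67.7 [ 425.9 -165.1  155.9] yaw err -0.0058 t 17.15 F org 0.09 0.55
x -81.58320899764927 23.064531916145828 y -49.298542954736995 49.49470438909208 (-29.270584106445312, 0.00139617919921875) (98.54328918457031, 104.60907745361328) 89.67082977294922
```

View pics/d5.png

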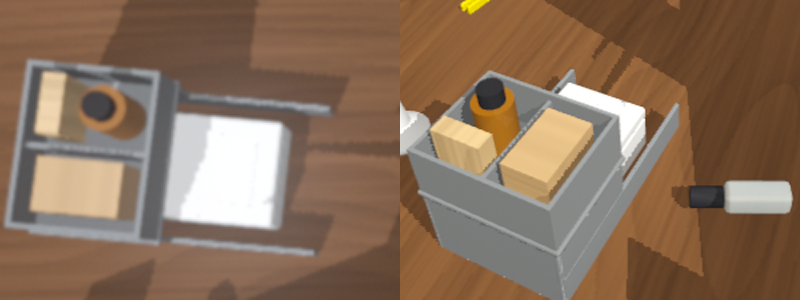

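Run:
```python
from h import *
g=cv2.cvtColor(grab_frame('top'),cv2.COLOR_RGB2GRAY)
c=calibration('top')
for r in(215,228,240,252): print(r,list(g[r,212:230]))
print(ray(c,[[221,235]],55)[0]@ux-O@ux, ray(c,[[220,235]],55)[0]@ux-O@ux, ray(c,[[224.5,235]],0)[0]@ux-O@ux)
```

```text
215 [np.uint8(254), np.uint8(253), np.uint8(253), np.uint8(253), np.uint8(253), np.uint8(253), np.uint8(250), np.uint8(237), np.uint8(209), np.uint8(172), np.uint8(156), np.uint8(145), np.uint8(130), np.uint8(109), np.uint8(94), np.uint8(90), np.uint8(90), np.uint8(90)]
228 [np.uint8(254), np.uint8(254), np.uint8(254), np.uint8(254), np.uint8(253), np.uint8(246), np.uint8(224), np.uint8(190), np.uint8(167), np.uint8(155), np.uint8(151), np.uint8(140), np.uint8(119), np.uint8(104), np.uint8(99), np.uint8(99), np.uint8(99), np.uint8(99)]
240 [np.uint8(254), np.uint8(254), np.uint8(254), np.uint8(252), np.uint8(243), np.uint8(217), np.uint8(181), np.uint8(165), np.uint8(156), np.uint8(151), np.uint8(138), np.uint8(112), np.uint8(99), np.uint8(96), np.uint8(96), np.uint8(97), np.uint8(96), np.uint8(98)]
252 [np.uint8(246), np.uint8(248), np.uint8(244), np.uint8(227), np.uint8(202), np.uint8(170), np.uint8(157), np.uint8(154), np.uint8(148), np.uint8(132), np.uint8(107), np.uint8(96), np.uint8(97), np.uint8(102), np.uint8(109), np.uint8(111), np.uint8(111), np.uint8(111)]
-80.2208008053216 -78.41928073014802 -77.26788790975519
```

```bash
python3 -c "
from rig import r;print(r.job_done())"
```

```text
the job is handed in; nothing more can be done
None
```

I handed the job in at about 17 s: by my last images the white box lies in the bay, square and centred to about 1 mm, and I estimate it still compresses the sprung plate by 5–8 mm (about 2–3 N); no verdict came back.

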